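Switch on the inspection station in order

ROBOT

A 7-joint arm with a two-finger parallel gripper is mounted at the origin on the work surface. World frame = base frame: x ahead of the robot, y to its left, z up, the work surface at z = 0. Lengths are in mm, angles in rad, forces in N, time in s.
With the tool pointing down it reaches from about 400 to 925 mm from the base axis. Payload 5.6 kg.
Tool frame: the origin (TCP) lies midway between the tips of the shut fingers; the grasp point (between the pads) lies 19 mm behind it; z points along the fingers, y is the line along which they close (so a half turn about z gives the same grasp; the last joint's range is limited). The gripper opens to 85 mm and grips with 20 to 120 N. Pads are 22 mm wide; open, the fingers measure 114 mm over their backs; the gripper's body (76 mm by 85 mm) begins 54 mm behind the grasp point. The pads swing forward as they close: fully open they stand 13 mm farther back than shut.
Start: joints at [1.141, 0.468, -0.012, 1.603, 0.006, 1.071, -0.056], TCP at [245.158, -602.002, 231.29] pointing down, gripper open.
Joint ranges: [-2.53, 2.53], [-0.31, 2.02], [-1.57, 1.55], [0.28, 2.44], [-1.29, 4.43], [0.15, 1.84], [-2.92, 2.92]. Speed limits (rad/s): [2.57, 2.57, 3.14, 3.14, 3.14, 3.14, 3.14].

INTERFACE

Orientations are given as a unit quaternion [x, y, z, w].
In Python, from cell import sense, capture, sign_off, recognise, outline_of, mark_of gives the robot as it stands.
- The arm moves only by the tool play_rows, never from a script. Its argument "deltas" is a list that holds one entry, the list of rows, each a list of 4 numbers: the shift along the world's x, y, z in m, then the turn about the world's z in rad. In form: [[[x, y, z, twist], ...]]. A call has 1 to 8 rows; each row is the pose to reach, as a shift and turn from the pose commanded when the call began; what a row does not reach only later rows make up. A row lasts 1/10 s, in which the tool goes at most 50 mm and 8.59 degrees, less where a joint would pass 70% of its speed; a pose out of reach is approached as far as the arm can. A call with a gripper value outside its range is refused whole. "hand" is the finger opening in m, from 0 to 0.0854, set as the call begins (left out, the last holds). The fingers move at their own pace and stop on an object; "newtons" is the grip in N (left out, the last holds). Time passes only in rows, so rows that repeat a pose let the fingers close. It gives the time, the measured TCP pose, the force and the opening at its end, in the units of the state.
- sense(): the state, without advancing time (a new reading comes with each control period).
- capture(name): name is "side" or "top"; returns a dict with "frame" (400x640x3 uint8, red, green, blue), "range_z" (400x640 float32, mm along the optical axis (not along the pixel's ray), 0 where there is no reading), "fovy" (degrees; the focal length in pixels is half the picture's height over the tangent of half this angle, whatever the lens; pixels are square), "cx", "cy" (the principal point, pixels), "position" and "rotation" of the camera in the world. Camera axes: x right, y down, z forward; pixel columns grow to the right and rows downward; lengths in mm; the calibration is good to about 2 mm. A picture is of the moment at which its call begins.
- sign_off(): hands the job in, once; it reports no verdict.
Trained networks look in a picture, given as the dict that the camera call returned (one of the last four; its "shot" number tells which), for a name from the list of things; names that differ only in an ending like _2 or _b are one class to them, and where a whole thing is asked for, a point or a joint stands for the part that bears it (a point fixed in the world has none). Each returns a list of dicts, best first, with "confidence" (0 to 1); they miss things now and then, are a little off and sometimes report something else, mostly with a low value. They report only what shows in the picture. A call takes as long as a camera call. They do not tell look-alikes from the thing itself.
- recognise(picture, query): "location" ([x, y, z] in mm, in the coordinates of the camera as it stood for that picture, good to about 4 mm: the middle of the surface that is visible of it).
- outline_of(picture, query): "pixels" (400x640 bool, what is visible of it).
- mark_of(picture, query): "location" ([x, y, z] in mm, in the coordinates of the camera as it stood for that picture, good to about 4 mm: a listed point, or the origin of a listed thing).
The state is a dict: "t": time; "q": joint angles; "qvel": joint speeds; "effort": joint torques, N m; "ee_pos": TCP position; "tool_rot": TCP orientation; "wrist_force": force on the tool from outside, world axes, zero at the start; "moment": the same for the moment, N m; "opening": finger opening in mm.
Only numpy, scipy, OpenCV 4.12 (cv2) and the standard library are available. Lean on these libraries where they do the work, as an engineer would, in place of code of your own. Each camera call takes 0.05 s, during which the arm holds its last target. There are 200 camera calls.

TASK

Switch on the inspection station by pressing its three black keys down with a fingertip, each lightly and in this order: first the round key on the power unit, then the square key on the balance, last the bar-shaped key on the light panel. Push each key fully home, where it stays by itself; a later key must not go down before the earlier ones. Grasp nothing: do not shove, lift or knock over the units or anything else on the bench, and finish with the hand clear.

Things in the scene. Friction and masses are not known exactly. Their poses are not given: they have to be found in the camera images.
- supply: Bench power unit: grey painted steel box 150 x 130 x 68 mm (x, y, z; the top plate is 68 mm up) with five dark cooling fins across the far half of its top (to 80 mm). Loose on rubber feet, about 2.2 kg. Origin: centre of its underside; z up, its own -x is its front, towards the robot. Its key is centred 50 mm in front of the origin (25 mm behind the front edge).
- balance: Bench balance: low white plastic box 150 x 130 x 40 mm with a round steel pan of 92 mm diameter (centre 22 mm behind the origin, pan top 50 mm up). Loose on rubber feet, about 1.6 kg. Origin: centre of its underside; -x is its front. Its key is centred 50 mm in front of the origin.
- panel: Inspection light panel: flat aluminium box 150 x 130 x 30 mm with a white diffuser of 90 x 112 mm over its far part (3 mm higher). Loose on rubber feet, about 1.2 kg. Origin: centre of its underside; -x is its front. Its key is centred 50 mm in front of the origin.
- supply_key_top (a point): Centre of the top face of the power unit's key, a round cap 26 mm in diameter; the point moves down with the key. When up it is 84 mm above the bench. Axes are those of the unit.
- balance_key_top (a point): Centre of the top face of the balance's key, a square cap 24 x 24 mm; the point moves down with the key. When up it is 56 mm above the bench. Axes are those of the unit.
- panel_key_top (a point): Centre of the top face of the light panel's key, a long bar-shaped cap 16 mm (x) by 44 mm (y); the point moves down with the key. When up it is 46 mm above the bench. Axes are those of the unit.
- supply_key (a joint): Travel of the power unit's round black key, m: 0 = up (cap 16 mm proud of the top plate), 0.008 = fully home (8 mm proud). It sinks straight down against 2 N of friction, has no return spring and stays where it is left. Its cap is cushioned in rubber: it gives 1 mm per 2 N, at most 6 mm, and recovers; so press about 2 mm further than the travel. At the stop the force grows by 2 N per mm.
- balance_key (a joint): Travel of the balance's square black key, m: 0 = up (cap 16 mm proud of the top plate), 0.008 = fully home (8 mm proud). It sinks straight down against 2 N of friction, has no return spring and stays where it is left. Its cap is cushioned in rubber: it gives 1 mm per 2 N, at most 6 mm, and recovers; so press about 2 mm further than the travel. At the stop the force grows by 2 N per mm.
- panel_key (a joint): Travel of the light panel's bar-shaped black key, m: 0 = up (cap 16 mm proud of the top plate), 0.008 = fully home (8 mm proud). It sinks straight down against 2 N of friction, has no return spring and stays where it is left. Its cap is cushioned in rubber: it gives 1 mm per 2 N, at most 6 mm, and recovers; so press about 2 mm further than the travel. At the stop the force grows by 2 N per mm.
- weight: Bystander: brass calibration weight, 28 mm diameter, 42 mm tall, standing on the balance's pan (its top is 92 mm above the bench). Origin: centre of its underside.
- fitting: Bystander: small turned steel fitting, 32 mm diameter, 30 mm tall, standing on the diffuser of the light panel. Origin: centre of its underside.
- jar: Bystander: small amber jar, 40 mm diameter, 60 mm tall, between two units. Origin: centre of its underside.
- dropper: Bystander: white plastic bottle, 32 mm diameter, 90 mm tall, between two units. Origin: centre of its underside.
- pencup: Bystander: black pen cup, 60 mm diameter, 85 mm tall, with three pens reaching 130 mm. Origin: centre of its underside.
- tape: Bystander: roll of paper tape lying flat, 52 mm diameter, 20 mm tall. Origin: centre of its underside.
- driver: Bystander: screwdriver lying across the bench in front of the units, 170 mm long, under 35 mm high.
- carton: Bystander: cardboard carton 70 x 100 x 50 mm behind the units. Origin: centre of its underside.
Things that resemble listed ones, but are neither listed nor needed, are in the scene too. Of the things shaped like the balance, the white one is meant.

How it is judged (in metres and radians):
On the way, in this order (a step that is already met when the one before it is completed fails the run):
1. the power unit's round key is down (value of joint supply_key above 0.0055 m), for 0.1 s.
2. the balance's square key is down (value of joint balance_key above 0.0055 m), for 0.1 s.
3. the light panel's bar-shaped key is down (value of joint panel_key above 0.0055 m), for 0.1 s.
At the end, for the whole second after the job is handed in: All three keys are down (at least 5.5 of their 8 mm), the units are within 12 mm and all other things within 15 mm of where they started, and everything is at rest (value of joint each of supply_key, balance_key, panel_key above 0.0055 m and distance of each of supply, balance, panel from where it was at the start of the episode below 0.012 m and distance of each of weight, fitting, jar, dropper, pencup, tape, driver, carton from where it was at the start of the episode below 0.015 m and linear speed of each of supply, balance, panel, weight, fitting, jar, dropper, pencup, tape, driver, carton below 0.02 m/s); the robot touches nothing.
It fails at once if the balance's key goes down (2.5 mm or more) before the power unit's key (value of joint balance_key above 0.0025 m and value of joint supply_key below 0.0055 m).
It fails at once if the light panel's key goes down (2.5 mm or more) before the balance's key or the power unit's key (value of joint panel_key above 0.0025 m and value of joint any of balance_key, supply_key below 0.0055 m).
It fails at once if the robot presses on a unit or its key with more than 20 N (contact force between any of the fingers, the arm and supply above 20 N or contact force between any of the fingers, the arm and balance above 20 N or contact force between any of the fingers, the arm and panel above 20 N).
It fails at once if a unit is shoved or lifted by more than 12 mm (distance of any of supply, balance, panel from where it was at the start of the episode above 0.012 m).
It fails at once if a bystander is moved or lifted by more than 15 mm (distance of any of weight, fitting, jar, dropper, pencup, tape, driver, carton from where it was at the start of the episode above 0.015 m).
It also fails if it takes over 61 s, if anything falls off the work surface, if the arm or the gripper's body presses on something with over 40 N, if the wrist force passes 120 N, or if a joint passes its speed limit or range.

## Working session

There is one attempt and no reset: what is moved stays moved. The work goes in short steps, Python scripts to look and compute and a tool call to move; the robot and the scene stay as the last step left them, time stands still between calls to the robot, and variables do not carry over. Pictures are saved under pics/ and viewed, on a budget of 10 in all, crops included, one or two more only if the job needs it, and the job is handed in when it is done.

Besides the shell and the picture viewer there is one more tool, called after "Emit:" by a JSON object that holds its "name" and its "arguments". play_rows: Moves the arm, as the interface text tells. Its arguments: {"type":"object","properties":{"deltas":{"type":"array"},"hand":{"type":"number"},"newtons":{"type":"number"}},"required":["deltas"]}

```bash
mkdir -p pics; cat > h.py <<'E'
import numpy as np, cv2
from cell import *
def W(c,p): return np.array(c["rotation"])@np.array(p)+np.array(c["position"])
def cloud(c):
    f=200/np.tan(np.radians(c["fovy"])/2); z=c["range_z"]
    v,u=np.mgrid[:400,:640]
    P=np.stack([(u-c["cx"])/f*z,(v-c["cy"])/f*z,z],-1)
    return P@np.array(c["rotation"]).T+np.array(c["position"])
def proj(c,p):
    f=200/np.tan(np.radians(c["fovy"])/2)
    q=np.array(c["rotation"]).T@(np.array(p)-np.array(c["position"]))
    return np.round([c["cx"]+f*q[0]/q[2],c["cy"]+f*q[1]/q[2]])
def save(c,n): cv2.imwrite("pics/"+n,c["frame"][...,::-1])
E
python3 - <<'E'
from h import *
np.set_printoptions(precision=1,suppress=True)
s=sense();print(s["t"],s["ee_pos"],s["tool_rot"])
for n in("top","side"):
    c=capture(n);save(c,n+"1.png");print(n,c["position"],c["fovy"])
    for q in("supply_key_top","balance_key_top","panel_key_top","supply","balance","panel","pencup","dropper"):
        for d in mark_of(c,q)[:4]:
            w=W(c,d["location"]);print(q,round(d["confidence"],2),w,proj(c,w))
E
```

```text
0.0 [ 244.9 -601.5  230.3] [ 1.   0.2 -0.  -0. ]
top [ 425.7 -183.6 1600.8] 42.35993033051741Traceback (most recent call last):
  File "<stdin>", line 8, in <module>
  File "h.py", line 3, in W
    def W(c,p): return np.array(c["rotation"])@np.array(p)+np.array(c["position"])
                       ~~~~~~~~~~~~~~~~~~~~~~~^~~~~~~~~~~~
ValueError: matmul: Input operand 1 has a mismatch in its core dimension 0, with gufunc signature (n?,k),(k,m?)->(n?,m?) (size 3 is different from 4)
```

```bash
cat > fix.py <<'E'
s=open('h.py').read()
s=s.replace('np.array(c["rotation"])','R(c)').replace('def W','from scipy.spatial.transform import Rotation\ndef R(c): return Rotation.from_quat(c["rotation"]).as_matrix()\ndef W',1)
open('h.py','w').write(s)
E
python3 fix.py
python3 - <<'E'
from h import *
np.set_printoptions(precision=1,suppress=True)
for n in("top","side"):
    c=capture(n);save(c,n+"1.png");print(n,c["position"],c["rotation"],c["fovy"])
    for q in("supply_key_top","balance_key_top","panel_key_top","supply","balance","panel","pencup","dropper"):
        for d in mark_of(c,q)[:4]:
            w=W(c,d["location"]);print(q,round(d["confidence"],2),w,proj(c,w))
E
```

```text
top [ 425.7 -183.6 1600.8] [ 0.7 -0.7  0.  -0. ] 42.35993033051741
supply_key_top 0.41 [563.2  16.7  86.6] [246. 201.]
balance_key_top 0.61 [ 452.7 -543.1   54.2] [433. 244.]
balance_key_top 0.47 [ 580.7 -301.8   56. ] [353. 199.]
balance_key_top 0.38 [ 434.7 -741.3   52.2] [499. 252.]
panel_key_top 0.51 [570.6 286.6  41.1] [159. 198.]
supply 0.66 [615.   14.6  -0.6] [251. 187.]
supply 0.49 [ 581.2 -296.9   53.8] [352. 199.]
balance 0.82 [ 630.  -282.4   -0.9] [346. 185.]
balance 0.76 [ 466.4 -494.4    1. ] [413. 239.]
balance 0.71 [ 397.5 -714.2   -2.6] [484. 264.]
balance 0.27 [616.8  12.2   0.6] [251. 187.]
panel 0.95 [620.9 290.5   1.9] [162. 183.]
pencup 0.76 [ 669.2 -154.2    0.6] [305. 172.]
pencup 0.64 [561.2  17.6  85.3] [245. 202.]
dropper 0.66 [781.6  24.8  -4. ] [250. 135.]
dropper 0.58 [629.3 156.5  -1.2] [205. 182.]
side [139.9 990.1 890.2] [-0.2  0.9 -0.5  0.1] 49.253458901896586
supply_key_top 0.42 [560.6  20.4  83.3] [299. 230.]
balance_key_top 0.5 [ 582.2 -295.5   51.7] [327. 186.]
balance_key_top 0.5 [ 451.9 -542.3   57.8] [378. 161.]
balance_key_top 0.21 [488.3 137.1   1.9] [307. 281.]
panel_key_top 0.58 [571.3 283.   41. ] [257. 299.]
supply 0.65 [374.9 -33.1   1.4] [361. 254.]
balance 0.87 [ 465.4 -496.3   -1.3] [370. 179.]
balance 0.85 [ 635.  -285.    -1.6] [312. 197.]
balance 0.83 [ 397.1 -713.8    3.5] [399. 157.]
panel 0.67 [620.4 287.   -0.8] [241. 306.]
pencup 0.7 [ 671.8 -153.    -0.6] [289. 214.]
dropper 0.75 [629.8 158.5   1.1] [259. 274.]
dropper 0.25 [ 579.9 -294.9   52.6] [327. 186.]
```

View pics/top1.png

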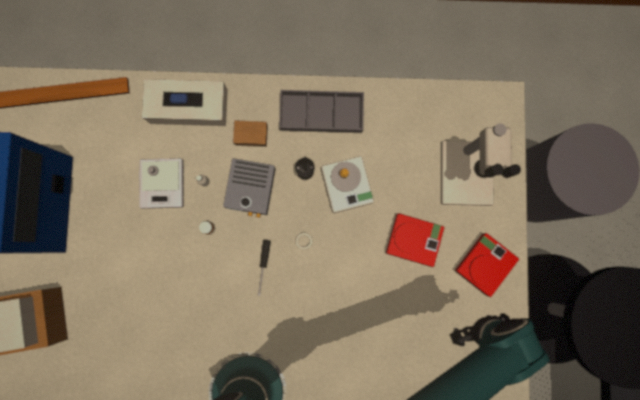

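View pics/side1.png

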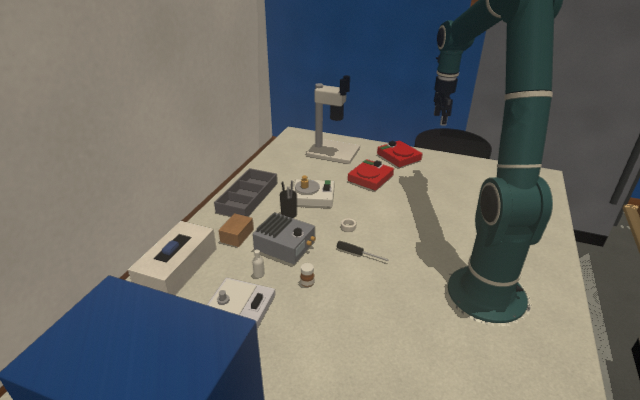

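```bash
python3 - <<'E'
from h import *
np.set_printoptions(precision=1,suppress=True)
for n in("top","side"):
    c=capture(n);P=cloud(c);V=c["frame"].max(-1)
    for k,(x,y,h) in dict(supply=(562,18,84),balance=(581,-299,56),panel=(571,285,46)).items():
        m=(abs(P[...,0]-x)<32)&(abs(P[...,1]-y)<32)&(abs(P[...,2]-h)<7)
        m2=m&(V<60)
        for mm in(m,m2):
            p=P[mm]; print(n,k,mm.sum(),(p.min(0)+p.max(0))/2,p.mean(0),np.ptp(p,axis=0)) if len(p) else 0
    if n=="top":
        cr=[cv2.resize(c["frame"][v-30:v+30,u-30:u+30],(260,260),interpolation=cv2.INTER_CUBIC) for u,v in((160,190),(248,190),(350,190))]
        cv2.imwrite("pics/crop.png",np.hstack(cr)[...,::-1])
E
```

```text
top supply 54 [562.5  20.9  83.7] [562.5  20.8  82.6] [21.4 21.5 13. ]
top supply 23 [562.4  19.4  82.6] [562.4  19.3  82.6] [15.  12.2  8.2]
top balance 71 [ 590.5 -293.5   54.3] [ 586.3 -295.2   53.3] [43.4 45.9 10.4]
top balance 8 [ 582.9 -298.5   54.1] [ 583.1 -298.7   53.2] [9.8 6.4 9.9]
top panel 78 [578.7 284.2  45.3] [568.3 284.9  44.4] [38.1 43.4 11.6]
top panel 32 [569.4 283.9  44.9] [568.9 284.   45.1] [ 7.1 36.7 10.7]
side supply 43 [564.1  21.7  82.7] [563.3  23.3  82.9] [23.5 25.  10.3]
side supply 33 [563.3  23.3  82.7] [563.4  25.8  83.1] [21.2 21.8 10.3]
side balance 36 [ 591.7 -290.6   53.6] [ 587.6 -293.5   53.4] [41.7 41.8  8.8]
side balance 18 [ 581.9 -293.5   53.5] [ 582.7 -292.    54.1] [20.1 23.3  6. ]
side panel 91 [569.9 285.8  44.9] [568.9 287.3  44.4] [17.2 44.5 10.4]
side panel 75 [568.8 287.4  44.9] [568.2 289.8  44.3] [14.9 41.5 10.4]
```

View pics/crop.png

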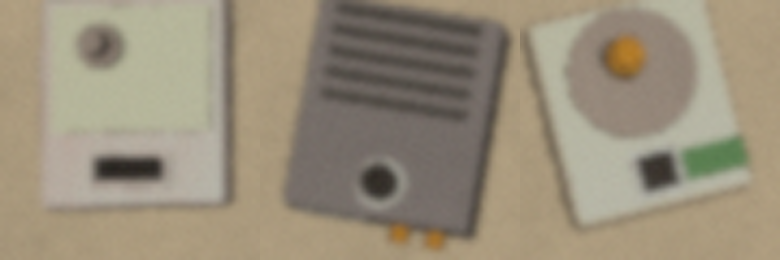

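Emit:
{"name": "play_rows", "arguments": {"deltas": [[[0.02,0.03,0,0],[0.04,0.06,0,0],[0.06,0.1,0,0],[0.08,0.14,0,0],[0.1,0.18,0,0],[0.12,0.22,0,0],[0.14,0.26,0,0],[0.16,0.3,0,0]]], "hand": 0}}

```text
t: 1.9
ee_pos: [405.8, -300.4, 231.7]
tool_rot: [0.981, 0.192, 0.0, 0.0]
wrist_force: [1.1, -0.1, -0.1]
opening: -0.0
```

Emit:
{"name": "play_rows", "arguments": {"deltas": [[[0.02,0.04,0,0],[0.04,0.08,0,0],[0.06,0.12,0,0],[0.08,0.16,0,0],[0.1,0.2,0,0],[0.12,0.24,0,0],[0.14,0.28,0,0],[0.15,0.31,0,0]]]}}

```text
t: 2.7
ee_pos: [556.4, 11.2, 231.6]
tool_rot: [0.981, 0.193, 0.001, -0.0]
wrist_force: [-0.1, -0.3, 0.3]
opening: -0.2
```

Emit:
{"name": "play_rows", "arguments": {"deltas": [[[0.007,0.012,-0.01,0],[0.007,0.012,-0.04,0],[0.007,0.012,-0.07,0],[0.007,0.012,-0.1,0],[0.007,0.012,-0.115,0],[0.007,0.012,-0.125,0],[0.007,0.012,-0.125,0],[0.007,0.012,-0.125,0]]]}}

```text
t: 3.5
ee_pos: [563.0, 19.8, 107.2]
tool_rot: [0.981, 0.192, 0.001, 0.0]
wrist_force: [-0.1, -0.4, -0.0]
opening: -0.0
```

```bash
python3 - <<'E'
from h import *
np.set_printoptions(precision=1,suppress=True)
s=sense();print(s["t"],s["ee_pos"],s["wrist_force"])
c=capture("side");print(proj(c,s["ee_pos"]),proj(c,[562.5,20.5,84]))
f=c["frame"][190:270,240:360];cv2.imwrite("pics/s2.png",cv2.resize(f,(780,520),interpolation=cv2.INTER_CUBIC)[...,::-1])
E
```

```text
3.5 [563.   19.8 107.2] [-0.1 -0.4 -0. ]
[298. 223.] [298. 230.]
```

View pics/s2.png

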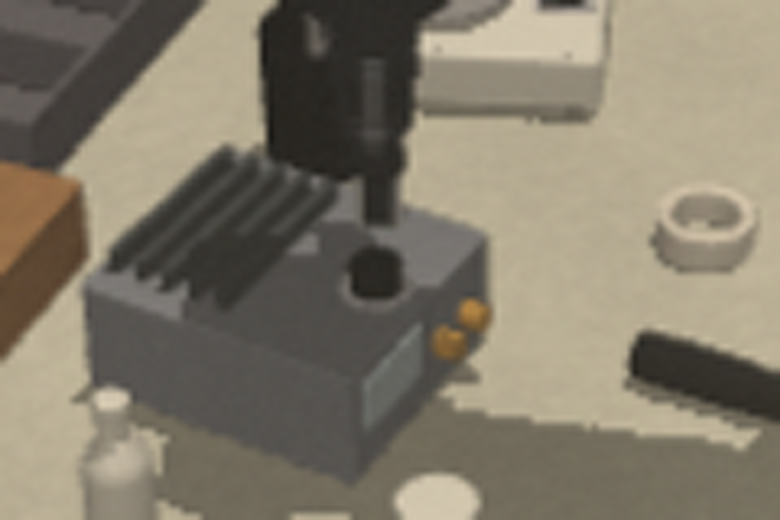

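The side crop shows the shut fingertip at (380,215) directly above the round key at (376,270), about 23 mm up. I'll press now.

Emit:
{"name": "play_rows", "arguments": {"deltas": [[[0,0,-0.006,0],[0,0,-0.012,0],[0,0,-0.017,0],[0,0,-0.019,0],[0,0,-0.021,0],[0,0,-0.023,0],[0,0,-0.024,0],[0,0,-0.025,0]]]}}

```text
t: 4.35
ee_pos: [562.2, 20.1, 81.4]
tool_rot: [0.981, 0.192, -0.0, 0.0]
wrist_force: [-0.5, -1.2, 2.0]
opening: -0.3
```

Emit:
{"name": "play_rows", "arguments": {"deltas": [[[0,0,-0.001,0],[0,0,-0.002,0],[0,0,-0.003,0],[0,0,-0.004,0],[0,0,-0.005,0],[0,0,-0.006,0],[0,0,-0.007,0],[0,0,-0.007,0]]]}}

```text
t: 5.15
ee_pos: [562.2, 20.0, 74.3]
tool_rot: [0.981, 0.192, 0.0, 0.0]
wrist_force: [-1.9, 0.4, 3.0]
opening: 0.1
```

Emit:
{"name": "play_rows", "arguments": {"deltas": [[[0,0,-0.001,0],[0,0,-0.001,0],[0,0,-0.002,0],[0,0,-0.002,0]]]}}

```text
t: 5.55
ee_pos: [562.2, 20.0, 72.6]
tool_rot: [0.981, 0.192, 0.0, 0.0]
wrist_force: [-2.2, -0.6, 7.0]
opening: 0.2
```

Force has risen to 7 N, so the round key is on its stop. Next I raise and cross to the balance.

Emit:
{"name": "play_rows", "arguments": {"deltas": [[[0,0,0.01,0],[0,0,0.03,0],[0,0,0.07,0],[0,0,0.11,0],[0,0,0.14,0],[0,-0.03,0.15,0],[0,-0.07,0.15,0],[0,-0.11,0.15,0]]]}}

```text
t: 6.35
ee_pos: [562.4, -91.0, 223.4]
tool_rot: [0.981, 0.193, 0.001, 0.0]
wrist_force: [1.1, 0.4, 0.1]
opening: -0.1
```

Emit:
{"name": "play_rows", "arguments": {"deltas": [[[0.005,-0.04,0,0],[0.01,-0.08,0,0],[0.015,-0.12,0,0],[0.02,-0.16,0,0],[0.02,-0.19,0,0],[0.02,-0.207,0,0],[0.02,-0.207,-0.02,0],[0.02,-0.207,-0.05,0]]]}}

```text
t: 7.15
ee_pos: [583.4, -297.5, 173.8]
tool_rot: [0.981, 0.192, 0.002, 0.001]
wrist_force: [0.4, -0.3, -0.2]
opening: -0.3
```

Emit:
{"name": "play_rows", "arguments": {"deltas": [[[0,0,-0.03,0],[0,0,-0.06,0],[0,0,-0.08,0],[0,0,-0.09,0],[0,0,-0.092,0],[0,0,-0.092,0]]]}}

```text
t: 7.75
ee_pos: [582.7, -296.8, 81.0]
tool_rot: [0.981, 0.192, 0.0, 0.0]
wrist_force: [-0.2, -0.5, 0.3]
opening: -0.0
```

```bash
python3 - <<'E'
from h import *
np.set_printoptions(precision=1,suppress=True)
s=sense();print(s["t"],s["ee_pos"],s["wrist_force"])
c=capture("side");print(proj(c,s["ee_pos"]),proj(c,[582,-297,56]))
P=cloud(c);m=(np.hypot(P[...,0]-562.5,P[...,1]-21)<9)&(P[...,2]>60);print("supply key z",np.median(P[m][:,2]))
f=c["frame"][145:225,265:385];cv2.imwrite("pics/s3.png",cv2.resize(f,(780,520),interpolation=cv2.INTER_CUBIC)[...,::-1])
E
```

```text
7.75 [ 582.7 -296.8   81. ] [-0.2 -0.5  0.3]
[327. 179.] [327. 185.]
supply key z 75.03723473393472
```

View pics/s3.png

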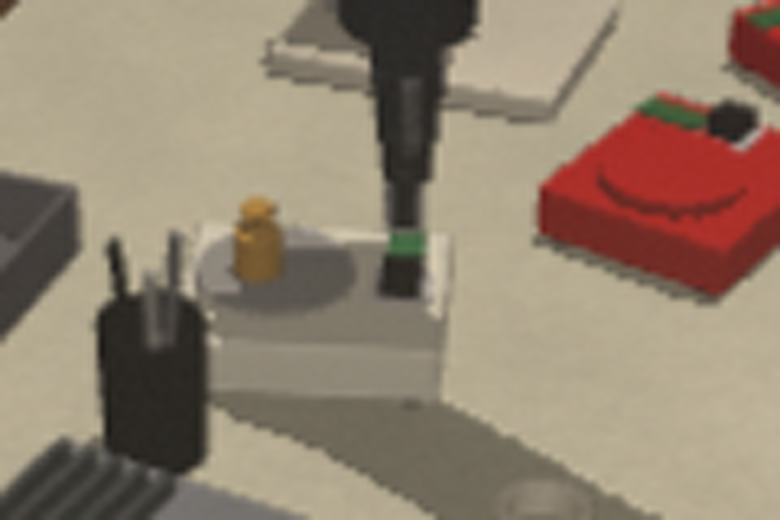

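The supply key top now reads 75 mm, so it is down. The crop shows the fingertip at (405,225) above the square key at (402,270) of the white balance; the red look-alikes at right are not meant. Pressing.

Emit:
{"name": "play_rows", "arguments": {"deltas": [[[0,0,-0.008,0],[0,0,-0.016,0],[0,0,-0.02,0],[0,0,-0.022,0],[0,0,-0.024,0],[0,0,-0.026,0],[0,0,-0.027,0],[0,0,-0.028,0]]]}}

```text
t: 8.6
ee_pos: [582.3, -297.0, 52.5]
tool_rot: [0.981, 0.192, 0.0, 0.0]
wrist_force: [-0.6, 0.8, 2.4]
opening: -0.1
```

Emit:
{"name": "play_rows", "arguments": {"deltas": [[[0,0,-0.001,0],[0,0,-0.002,0],[0,0,-0.003,0],[0,0,-0.004,0],[0,0,-0.005,0],[0,0,-0.006,0],[0,0,-0.007,0],[0,0,-0.007,0]]]}}

```text
t: 9.4
ee_pos: [582.3, -297.0, 45.6]
tool_rot: [0.981, 0.192, 0.0, 0.0]
wrist_force: [-2.1, 0.1, 4.7]
opening: 0.2
```

Emit:
{"name": "play_rows", "arguments": {"deltas": [[[0,0,-0.001,0],[0,0,-0.001,0],[0,0,-0.001,0]]]}}

```text
t: 9.7
ee_pos: [582.3, -297.0, 44.9]
tool_rot: [0.981, 0.192, 0.0, 0.0]
wrist_force: [-1.6, -0.8, 6.8]
opening: 0.0
```

Emit:
{"name": "play_rows", "arguments": {"deltas": [[[0,0,0.01,0],[0,0,0.03,0],[0,0,0.07,0],[0,0,0.11,0],[0,0,0.15,0],[0,0.02,0.18,0],[0,0.06,0.18,0],[0,0.1,0.18,0]]]}}

```text
t: 10.5
ee_pos: [582.4, -196.8, 226.0]
tool_rot: [0.982, 0.191, 0.001, 0.001]
wrist_force: [0.9, 1.2, -0.8]
opening: -0.1
```

```bash
python3 - <<'E'
from h import *
np.set_printoptions(precision=1,suppress=True)
s=sense();print(s["t"],s["ee_pos"])
for n in("top","side"):
    c=capture(n);P=cloud(c);m=(np.hypot(P[...,0]-582,P[...,1]+297)<8)&(P[...,2]<100);print("balance key z",n,m.sum(),np.median(P[m][:,2]))
E
```

```text
10.5 [ 582.4 -196.8  226. ]
balance key z top 22 46.48000648159746
balance key z side 11 46.57943605116168
```

Both depth views put the balance key at about 46.5 mm against 56 mm when up, so it is down. On to the panel.

Emit:
{"name": "play_rows", "arguments": {"deltas": [[[0,0.04,0,0],[0,0.08,0,0],[0,0.12,0,0],[0,0.16,0,0],[0,0.2,0,0],[0,0.24,0,0],[0,0.28,0,0],[0,0.32,0,0]]]}}

```text
t: 11.4
ee_pos: [582.1, 124.1, 224.4]
tool_rot: [0.981, 0.192, 0.0, 0.0]
wrist_force: [-0.4, 0.1, -0.5]
opening: 0.4
```

Emit:
{"name": "play_rows", "arguments": {"deltas": [[[-0.005,0.04,0,0],[-0.01,0.08,0,0],[-0.013,0.12,0,0],[-0.013,0.15,0,0],[-0.013,0.163,0,0],[-0.013,0.163,-0.02,0],[-0.013,0.163,-0.05,0],[-0.013,0.163,-0.08,0]]]}}

```text
t: 12.2
ee_pos: [570.1, 284.4, 143.8]
tool_rot: [0.982, 0.191, 0.001, 0.001]
wrist_force: [0.3, 0.3, 0.2]
opening: -0.0
```

Emit:
{"name": "play_rows", "arguments": {"deltas": [[[0,0,-0.03,0],[0,0,-0.05,0],[0,0,-0.065,0],[0,0,-0.073,0],[0,0,-0.075,0],[0,0,-0.075,0]]]}}

```text
t: 12.8
ee_pos: [569.6, 286.0, 69.8]
tool_rot: [0.981, 0.192, 0.0, -0.0]
wrist_force: [0.2, -0.4, 0.3]
opening: 0.2
```

```bash
python3 - <<'E'
from h import *
np.set_printoptions(precision=1,suppress=True)
s=sense();print(s["t"],s["ee_pos"],s["wrist_force"])
c=capture("side");print(proj(c,s["ee_pos"]),proj(c,[569,285.5,46]))
f=c["frame"][255:335,200:320];cv2.imwrite("pics/s4.png",cv2.resize(f,(780,520),interpolation=cv2.INTER_CUBIC)[...,::-1])
E
```

```text
12.8 [569.6 286.   69.8] [ 0.2 -0.4  0.3]
[256. 292.] [257. 299.]
```

View pics/s4.png

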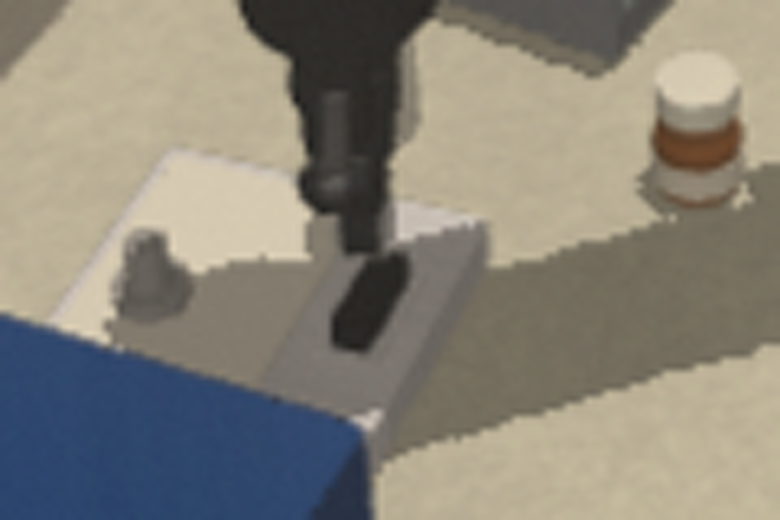

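The crop shows the fingertip at (362,245) above the bar key at (370,300), consistent with being 24 mm over its centre. Pressing.

Emit:
{"name": "play_rows", "arguments": {"deltas": [[[0,0,-0.008,0],[0,0,-0.016,0],[0,0,-0.02,0],[0,0,-0.022,0],[0,0,-0.024,0],[0,0,-0.026,0],[0,0,-0.027,0],[0,0,-0.028,0]]]}}

```text
t: 13.65
ee_pos: [569.0, 286.0, 41.4]
tool_rot: [0.981, 0.192, -0.0, 0.0]
wrist_force: [-2.5, -0.7, 2.6]
opening: -0.1
```

Emit:
{"name": "play_rows", "arguments": {"deltas": [[[0,0,-0.001,0],[0,0,-0.002,0],[0,0,-0.003,0],[0,0,-0.004,0],[0,0,-0.005,0],[0,0,-0.006,0],[0,0,-0.007,0],[0,0,-0.007,0]]]}}

```text
t: 14.45
ee_pos: [569.2, 286.1, 34.7]
tool_rot: [0.981, 0.192, 0.0, 0.0]
wrist_force: [-2.5, -1.4, 6.9]
opening: -0.1
```

At 6.9 N the bar key is on its stop. Raising clear and checking.

Emit:
{"name": "play_rows", "arguments": {"deltas": [[[0,0,0.01,0],[0,0,0.03,0],[0,0,0.07,0],[0,0,0.11,0],[0,0,0.15,0],[-0.03,0,0.19,0],[-0.07,0,0.2,0],[-0.1,0,0.2,0]]]}}

```text
t: 15.25
ee_pos: [468.4, 287.1, 237.2]
tool_rot: [0.981, 0.192, 0.002, -0.001]
wrist_force: [0.4, 0.0, -0.5]
opening: -0.2
```

Emit:
{"name": "play_rows", "arguments": {"deltas": [[[-0.02,-0.03,0,0],[-0.03,-0.07,0,0],[-0.03,-0.1,0,0],[-0.03,-0.1,0,0],[-0.03,-0.1,0,0]]]}}

```text
t: 15.75
ee_pos: [439.7, 185.8, 234.9]
tool_rot: [0.982, 0.191, 0.001, -0.0]
wrist_force: [0.5, 0.6, 0.2]
opening: -0.2
```

```bash
python3 - <<'E'
from h import *
np.set_printoptions(precision=1,suppress=True)
s=sense();print(s["t"],s["ee_pos"],s["wrist_force"])
K=dict(supply=(562.5,21,84),balance=(582,-297,56),panel=(569,285.5,46))
for n in("top","side"):
    c=capture(n);P=cloud(c);save(c,n+"_end.png")
    for k,(x,y,h) in K.items():
        m=(np.hypot(P[...,0]-x,P[...,1]-y)<7)&(abs(P[...,2]-h)<18);print(n,k,m.sum(),"sunk",h-np.median(P[m][:,2]))
    for k in K:
        for d in mark_of(c,k)[:2]:print(k,W(c,d["location"]),round(d["confidence"],2))
    a=cv2.imread("pics/"+n+"1.png");b=cv2.imread("pics/"+n+"_end.png")
cv2.imwrite("pics/cmp.png",np.hstack([a[140:340,190:390],b[140:340,190:390]]).repeat(2,0).repeat(2,1))
E
```

```text
15.75 [439.7 185.8 234.9] [0.5 0.6 0.2]
top supply 18 sunk 10.035883131002265
top balance 17 sunk 9.807825959035426
top panel 16 sunk 8.300967124920135
supply [613.7  14.2  -0.7] 0.63
balance [ 464.9 -493.5   -2.3] 0.85
balance [ 636.2 -283.1   -5. ] 0.63
panel [620.2 292.   -0.8] 0.94
side supply 12 sunk 8.754790025942839
side balance 0 sunk nan
side panel 15 sunk 8.442079695701864
supply [616.6  12.6   2.1] 0.77
balance [ 637.9 -286.9   -2. ] 0.84
balance [ 400.2 -717.4    0.2] 0.66
panel [623.4 289.4  -2.3] 0.98
  return _methods._mean(a, axis=axis, dtype=dtype,
  ret = ret.dtype.type(ret / rcount)
```

View pics/cmp.png

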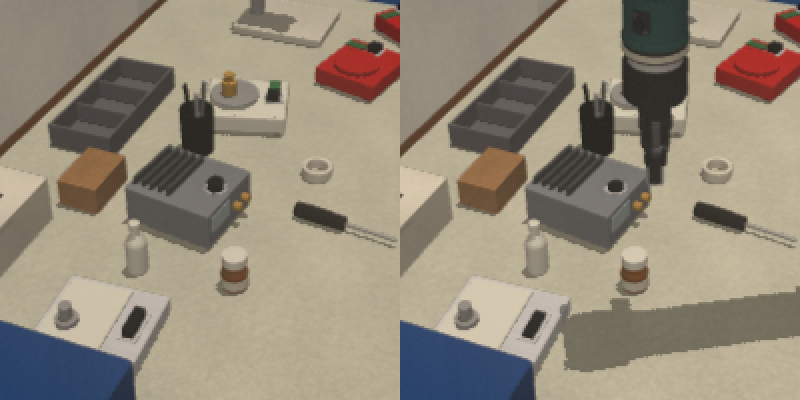

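The before/after pair shows every bystander in place and the supply and panel keys lower. The hand hides the balance in this view, but the top view and the earlier side view both show its key sunk.

```bash
python3 -c "from cell import *; print(sign_off())"
```

```text
the job is handed in; nothing more can be done
None
```

I pressed the three keys in order with the shut fingertip: the supply's round key, the white balance's square key, then the panel's bar-shaped key. Each press ended at about 7 N, against the 20 N limit. I then raised the hand clear and handed the job in at about 16 s of the allowed 61 s; no verdict was reported.

**Keys:** the last depth readings show them sunk by about 9–10 mm (supply), 10 mm (balance) and 8 mm (panel). Readings above the 8 mm travel are within the camera error of about 2 mm.

**Units and bystanders:** the units' positions match their starting ones to within the networks' noise of a few mm. The before/after side pictures show no bystander moved.

**Not confirmed:** in the last side view the hand hid the balance, so that reading came back empty. Its key was confirmed by the final top view and by both views right after it was pressed. The weight was not checked separately after that press.

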